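# Rack the swage block and the drawplate

## Task

The swage block was left lying on top of the drawplate on the jeweller's bench; put both back on the sloping wooden rack. The swage block, grooves up, goes in the empty place on the lower ledge and the drawplate, holes up, lies lengthwise on the upper ledge, each flat on the board between the end rails with its long lower edge bearing against the cleat all along so that it cannot slide off. Set them down without letting them drop, and leave the stored blocks, the jar and the soldering pan where they are.

Things in the scene. Friction and masses are not known exactly. Their poses are not given: they have to be found in the camera images.
- rack: Sloping rack, fixed to the bench: a plywood board on legs, at 25 degrees, 320 mm wide, 215 mm deep over the bench, low front edge towards the robot, back edge 135 mm high. Origin: on the bench under the rack's middle; x points level from the low to the high side, y along the cleats, z up. Rails 10 mm thick, 14 mm high, close its ends: inner faces at y = -150 and +150 mm.
- slope: Frame of the rack's board. Origin: on the board's surface at mid-width, where it meets the uphill face of the lower cleat (95 mm in front of the rack's origin, 36 mm above the bench). x points up the slope, y along the cleats, z square out of the board (25 degrees off vertical). The board runs from x = -21 to 216 mm. A tool may not slide on it by itself, and may need a push.
- lower_ledge (a point): Mid-length of the lower cleat's uphill face, at the board's surface; axes as the slope frame. Both cleats are straight dark strips 300 mm long (y), 12 mm thick, 7 mm high; tools lie against their uphill (+x) face. The lower ledge has three places of 100 mm, at about y = -100, 0 and +100 mm: two hold the doming block and the bench block, in any order, one is empty.
- upper_ledge (a point): Mid-length of the upper cleat's uphill face, at the board's surface, 105 mm up the slope from the lower one; axes as the slope frame. This ledge starts empty.
- swage_mid (a point): Centre (half-way up) of the swage block to put away: plain steel bar 90 mm long (its x), 46 mm wide (its y), 22 mm high (its z, up), with five grooves of falling width, 8 mm deep, running right across its top from side to side; the lower 14 mm is solid and the long sides are flat (between the groove mouths). 0.5 to 0.8 kg. It starts on top of the drawplate, 8 mm above the bench, at any yaw.
- drawplate_mid (a point): Centre (half-way up) of the drawplate to put away: flat dark steel bar 190 mm long (its x), 36 mm wide (its y), 8 mm thick (its z, up), with three rows of small holes on top. 0.35 to 0.55 kg. It starts flat on the bench, with the swage block lying on its middle part.
- doming_block: Stored tool on the lower ledge, leave it: steel block 84 mm along the cleat (its y), 46 mm up the slope (its x), 22 mm high, with round hollows. Origin: middle of its underside. Loose.
- bench_block: Stored tool on the lower ledge, leave it: flat steel block 60 mm along the cleat (its y), 46 mm up the slope (its x), 20 mm high. Origin: middle of its underside. Loose.
- pan: Soldering pan, leave it: round, 180 mm across, 40 mm high, full of gravel with a black charcoal block 100 x 60 mm lying on it (top 71 mm above the bench). Origin: middle of its underside, on the bench. Loose, 1.9 kg. It stands on the other side of the rack from the swage block and drawplate.
- jar: Small white lidded ceramic jar, leave it: 60 mm across, 58 mm high, between the robot and the rack. Origin: middle of its underside, on the bench. Loose.
Things that resemble listed ones, but are neither listed nor needed, are in the scene too. Of the things like the part that bears drawplate_mid, leave any that is green or orange; of the rest the larger one is meant.

How it is judged (in metres and radians):
At the end, for the whole second after the job is handed in: Both lie released and at rest on the board (within 2 mm and 0.03 rad), top faces up, long sides along the cleats (0.03 rad), lower edge within 3 mm of the cleat: swage block lower, drawplate upper; middles within 105 mm (swage block) and 56 mm (drawplate) of the rack's middle line (x of swage_mid in the frame of slope between 0.02 and 0.026 m and y of swage_mid in the frame of slope between -0.105 and 0.105 m and z of swage_mid in the frame of slope between 0.009 and 0.013 m and angle between the x axis of each of swage_mid, drawplate_mid and the y axis of slope, either way round below 0.03 rad and angle between the z axis of each of swage_mid, drawplate_mid and the z axis of slope, either way round below 0.03 rad and angle between each of swage_mid, drawplate_mid's own z axis and vertical below 0.6 rad and x of drawplate_mid in the frame of slope between 0.12 and 0.126 m and y of drawplate_mid in the frame of slope between -0.056 and 0.056 m and z of drawplate_mid in the frame of slope between 0.002 and 0.006 m and linear speed of each of swage, drawplate below 0.01 m/s and contact force between the fingers and swage below 0.05 N and contact force between the fingers and drawplate below 0.05 N); the robot touches nothing.
It fails at once if a stored block is moved more than 12 mm (distance of any of doming_block, bench_block from where it was at the start of the episode above 0.012 m).
It fails at once if the pan is moved more than 15 mm (distance of pan from where it was at the start of the episode above 0.015 m).
It fails at once if the jar is moved more than 15 mm (distance of jar from where it was at the start of the episode above 0.015 m).
It fails at once if the swage block is let fall or thrown (over 0.6 m/s while not touched by the fingers) (linear speed of swage above 0.6 m/s and contact force between the fingers and swage below 0.01 N).
It fails at once if the drawplate is let fall or thrown (over 0.6 m/s while not touched by the fingers) (linear speed of drawplate above 0.6 m/s and contact force between the fingers and drawplate below 0.01 N).
It also fails if it takes over 64 s, if anything falls off the work surface, if the arm or the gripper's body presses on something with over 40 N, if the wrist force passes 120 N, or if a joint passes its speed limit or range.

## Robot

A 7-joint arm with a two-finger parallel gripper is mounted at the origin on the work surface. World frame = base frame: x ahead of the robot, y to its left, z up, the work surface at z = 0. Lengths are in mm, angles in rad, forces in N, time in s.
With the tool pointing down it reaches from about 425 to 825 mm from the base axis. Payload 3.6 kg.
Tool frame: the origin (TCP) lies between the finger pads; the fingertips stand 8 mm ahead of it and the grasp point (between the pads) lies 11 mm behind it; z points along the fingers, y is the direction in which the jaws open and shut (so a half turn about z gives the same grasp; the last joint's range is limited). The gripper opens to 93 mm and grips with 3 to 60 N. Pads are 15 mm wide; open, the fingers measure 128 mm over their backs; the gripper's body (75 mm by 188 mm) begins 65 mm behind the grasp point.
Start: joints at [-1.327, 0.615, -0.013, 1.423, 0.008, 1.103, -0.04], TCP at [173.216, 626.463, 196.34] pointing down, gripper open.
Joint ranges: [-3.12, 3.12], [-0.3, 2.06], [-1.34, 1.32], [0.26, 2.42], [-1.36, 4.5], [0.01, 1.98], [-2.84, 2.84]. Speed limits (rad/s): [2.79, 2.79, 3.14, 3.14, 3.14, 3.14, 3.14].

## Interface

Orientations are given as [roll, pitch, yaw] about the fixed x, y, z axes, in that order (R = Rz(yaw) Ry(pitch) Rx(roll)).
In Python, from rig import r gives the robot as it stands.
- The arm moves only by the shell command python3 -m inch 'ROWS' [FORCE]. ROWS is JSON, a list of rows, each a list of 3 entries, a list of its own where there are three numbers: the closure, from 0 (fully open) to 1 (shut), then the shift along the world's x, y, z in mm, then the turn about the world's z in degrees. In form: [[fingers, [x, y, z], yaw], ...]. A call has 1 to 10 rows; each row shifts and turns the commanded pose from where the row before left it; what a row does not reach is not made up. A row lasts 1/10 s, in which the tool goes at most 50 mm and 8.59 degrees, less where a joint would pass 70% of its speed; a pose out of reach is approached as far as the arm can. A call with a gripper value outside its range is refused whole. The fingers move at their own pace and stop on an object; FORCE is the grip in N (left out, the last holds). Time passes only in rows, so rows that do not move let the fingers close. It gives the time, the measured TCP pose, the force and the opening at its end, in the units of the state.
- r.read_state(): the state, without advancing time (a new reading comes with each control period).
- r.read_camera(name): name is "side" or "top" or "wrist"; returns (picture, depth): 480x640x3 uint8, red, green, blue; 480x640 float32, mm along the optical axis (not along the pixel's ray), 0 where there is no reading.
- r.camera_params(name): a dict with "camera_matrix" (3x3 intrinsics, pixels), "rvec" (rotation vector, rad) and "tvec" (3), from world to camera coordinates, as OpenCV has them. Camera axes: x right, y down, z forward; pixel columns grow to the right and rows downward; lengths in mm; the calibration is good to about 2 mm. A picture is of the moment at which its call begins: read the wrist's pose just before it. camera_params takes no time and is no camera call; for the wrist camera it gives the pose at the moment of the call.
- r.close_job(): hands the job in, once; it reports no verdict.
The state is a dict: "time_s": time; "joint_pos": joint angles; "joint_velocities": joint speeds; "joint_efforts": joint torques, N m; "position": TCP position; "ee_rot": TCP orientation; "ft_force": force on the tool from outside, world axes, zero at the start; "ft_torque": the same for the moment, N m; "gripper_width": finger opening in mm.
Only numpy, scipy, OpenCV 4.12 (cv2) and the standard library are available. Lean on these libraries where they do the work, as an engineer would, in place of code of your own. Each camera call takes 0.05 s, during which the arm holds its last target. There are 200 camera calls.

## Working session

There is one attempt and no reset: what is moved stays moved. The work goes in short steps, Python scripts to look and compute and a shell command to move; the robot and the scene stay as the last step left them, time stands still between calls to the robot, and variables do not carry over. Pictures are saved under pics/ and viewed, about 8 in all and at most 12, crops included, and the job is handed in when it is done.

```bash
mkdir -p pics; cat > h.py <<'E'
import numpy as np, cv2
from rig import r
def cam(name):
    p=r.camera_params(name); K=np.array(p["camera_matrix"],float); R=cv2.Rodrigues(np.array(p["rvec"],float))[0]; t=np.array(p["tvec"],float).ravel()
    im,d=r.read_camera(name); return im,d,K,R,t
def world(d,K,R,t):
    v,u=np.mgrid[:d.shape[0],:d.shape[1]]
    P=np.stack([(u-K[0,2])/K[0,0]*d,(v-K[1,2])/K[1,1]*d,d],-1)
    return (P-t)@R
def ray(uv,z,K,R,t):
    uv=np.atleast_2d(uv); q=np.c_[(uv[:,0]-K[0,2])/K[0,0],(uv[:,1]-K[1,2])/K[1,1],np.ones(len(uv))]@R
    c=-R.T@t; return c+q*((z-c[2])/q[:,2])[:,None]
def save(n,im): cv2.imwrite(f"pics/{n}.png",im[:,:,::-1])
E
python3 - <<'E'
from h import *
for n in("top","side"):
    im,d,K,R,t=cam(n); save(n,im); np.savez(n,im=im,d=d,K=K,R=R,t=t); print(n,K[0,0],-R.T@t,(d>0).mean())
print(r.read_state())
E
```

```text
top 610.610817664019 [ 381.56475215   79.06616107 1601.36659426] 0.996015625
side 594.1279837367719 [ 140.30404262 -907.02751973 1264.99322381] 0.9958658854166667
{'time_s': 0.1, 'joint_pos': array([-1.32753219,  0.61580361, -0.01263614,  1.42470988,  0.00810894,
        1.10342028, -0.04040701]), 'joint_velocities': array([ 0.00165831, -0.00106577, -0.00248689, -0.00213885, -0.00069924,
        0.00041748,  0.00135632]), 'joint_efforts': array([ 1.36290782e-03, -4.60039079e+01,  2.09934195e-01, -1.66244441e+01,
       -6.12625899e-02,  1.69139332e-02,  1.05323545e-04]), 'position': array([173.00698114, 625.76632917, 195.31883063]), 'ee_rot': array([-3.13930183e+00,  2.47500770e-05,  2.87190688e+00]), 'ft_force': array([-0.80848999, -0.46911626,  0.04389134]), 'ft_torque': array([-0.02593382, -0.00360221,  0.0007896 ]), 'gripper_width': 92.899294564121}
```

View pics/top.png

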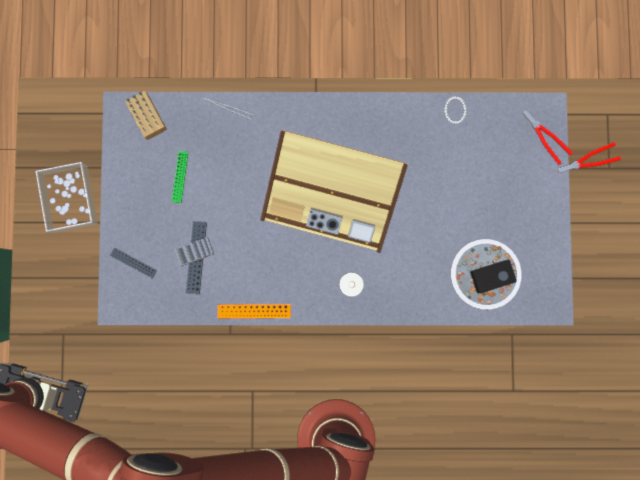

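View pics/side.png

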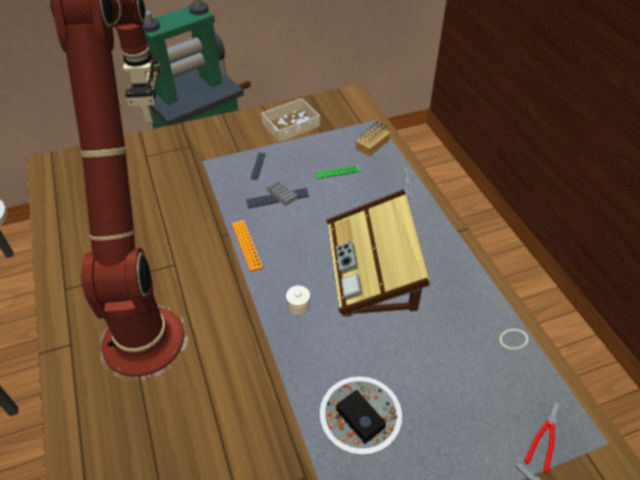

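The top view shows the swage on the drawplate near (196,250), the rack near (335,190) with its left (+y) lower place empty, the jar at (351,285) and the pan at (486,274). The side view agrees with this.

```bash
python3 - <<'E'
from h import *
for n in("top","side"):
    z=np.load(n+".npz"); im,d,K,R,t=[z[k] for k in("im","d","K","R","t")]
    W=world(d,K,R,t); hsv=cv2.cvtColor(im,cv2.COLOR_RGB2HSV)
    box=(170,235,215,300) if n=="top" else (240,170,312,210)
    m=np.zeros(d.shape,bool); m[box[2]if 0 else box[1]-20:box[3],box[0]:box[2]]=1
    print(n,"bench z",np.median(W[box[1]-20:box[3],box[0]:box[2],2]))
    for nm,lo,hi in(("swage",18,45),("plate",4,14)):
        mm=m&(W[...,2]>lo)&(W[...,2]<hi)
        if nm=="plate": mm&=(hsv[...,2]<100)
        cs,_=cv2.findContours(mm.astype(np.uint8),cv2.RETR_EXTERNAL,cv2.CHAIN_APPROX_NONE)
        P=W[mm]; rect=cv2.minAreaRect(P[:,:2].astype(np.float32)); print(nm,mm.sum(),rect,"z",np.median(P[:,2]),"mean",P.mean(0))
    # board: yellowish
    b=(hsv[...,0]>12)&(hsv[...,0]<35)&(hsv[...,1]>60)&(hsv[...,2]>150)
    X=(W[...,0]>420)&(W[...,0]<800)&(abs(W[...,1]-80)<220)&(W[...,2]>25)&(W[...,2]<150)
    P=W[b&X]
    for _ in range(4):
        c=P.mean(0); nn=np.linalg.svd(P-c,full_matrices=False)[2][2]; nn*=np.sign(nn[2]); e=(P-c)@nn; P=P[abs(e)<4]
    up=np.array([-nn[0],-nn[1]]); print("board n",nn,"tilt",np.degrees(np.arccos(nn[2])),"yaw",np.degrees(np.arctan2(up[1],up[0])),len(P),c,"std",e.std())
    # dark strips
    dk=(hsv[...,2]<110)&(hsv[...,1]>70)&X
    ex=(W-c)@nn; dk&=(ex>3)&(ex<18)
    save(n+"_dk",(dk*255).astype(np.uint8)[...,None].repeat(3,2))
    if n=="top":
        l=cv2.HoughLinesP(dk.astype(np.uint8)*255,1,np.pi/360,25,minLineLength=35,maxLineGap=8); print(l[:,0])
E
```

```text
top bench z 2.8750570665609985
swage 596 ((479.8115234375, 367.593017578125), (72.41764831542969, 97.89553833007812), 37.48303985595703) z 25.889180326544555 mean [479.21058377 366.63475979  25.96518388]
plate 125 ((464.7677917480469, 361.3078308105469), (30.42020606994629, 175.5854034423828), 84.67829132080078) z 8.409133202809581 mean [442.43475178 361.60407805   8.52715384]
board n [-0.40577342  0.10933468  0.90741053] tilt 24.850077195954558 yaw -15.080072722622715 6564 [644.98719941  14.48271777  85.47264049] std 2.0932164719678408
[[272 175 392 209]
 [262 214 380 248]
 [263 219 282 131]
 [271 176 392 210]
 [265 214 304 225]
 [262 219 281 132]
 [264 217 283 134]
 [380 249 393 199]
 [318 187 392 208]
 [339 235 380 246]
 [379 251 390 206]]
side bench z 1.7907776539127043
swage 370 ((479.317138671875, 363.2539978027344), (49.62723922729492, 98.80484771728516), 21.850669860839844) z 26.15419924872019 mean [479.01936055 361.78613875  26.16720147]
plate 421 ((438.763427734375, 430.9418640136719), (179.7320098876953, 258.48486328125), 18.64047622680664) z 7.75142709305697 mean [450.98833833 399.76646621   8.15472774]
board n [-0.4054769   0.11150761  0.90727864] tilt 24.86805174710539 yaw -15.376443086608422 4859 [644.67647547   6.36921032  86.73874275] std 1.9567411363968603
```

```bash
python3 -m inch '[[0,[34,-29,8],0],[0,[34,-29,8],0],[0,[34,-29,8],0],[0,[34,-29,8],0],[0,[34,-29,8],0],[0,[34,-29,8],0],[0,[34,-29,8],0],[0,[34,-29,8],0],[0,[34,-29,0],0],[0,[0,0,0],0]]' | tail -c 500; python3 - <<'E'
from h import *
im,d,K,R,t=cam("wrist"); save("w1",im); np.savez("w1",im=im,d=d,K=K,R=R,t=t); print(-R.T@t,R[2],r.read_state()["position"])
E
```

```text
time_s: 1.1
position: [486.0, 357.3, 260.0]
ee_rot: [-3.137, 0.006, 2.858]
ft_force: [0.6, -0.2, 0.4]
gripper_width: 93.0
[408.41247488 379.21692255 447.19195104] [ 0.2781757  -0.08470299 -0.95678821] [482.33572281 361.20879408 259.76358686]
```

View pics/w1.png

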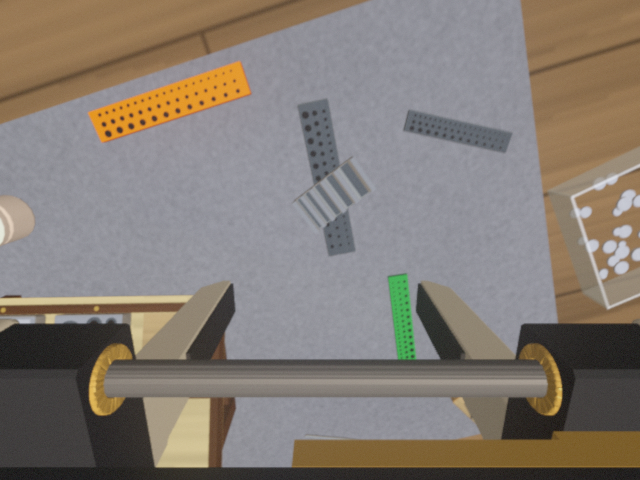

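Wrist view: swage at about (333,194), lying across the drawplate, whose ends are at (314,103) and (341,250).

```bash
python3 - <<'E'
from h import *
z=np.load("w1.npz"); im,d,K,R,t=[z[k] for k in("im","d","K","R","t")]
W=world(d,K,R,t); hsv=cv2.cvtColor(im,cv2.COLOR_RGB2HSV); print(np.median(W[80:90,380:400,2]))
m=np.zeros(d.shape,bool); m[90:265,285:390]=1
b=np.median(W[100:160,345:390,2])
sw=m&(W[...,2]-b>15); pl=m&(W[...,2]-b>4)&(W[...,2]-b<13)&(hsv[...,2]<115)
for nm,mm,zz in(("sw",sw,28),("pl",pl,8)):
    mm=cv2.morphologyEx(mm.astype(np.uint8),cv2.MORPH_OPEN,np.ones((3,3)))
    v,u=np.nonzero(mm); P=ray(np.c_[u,v],zz+b,K,R,t)[:,:2]; c,s,a=cv2.minAreaRect(P.astype(np.float32)); 
    bx=cv2.boxPoints((c,s,a)); e=[bx[1]-bx[0],bx[2]-bx[1]]; L=max(e,key=np.linalg.norm)
    print(nm,mm.sum(),c,s,"yaw long",np.degrees(np.arctan2(L[1],L[0])),W[mm>0,2].min(),W[mm>0,2].max())
print(b,hsv[130:135,318:322,2].mean(),im[140,330],im[140,380],im[130,318])
E
```

```text
-0.18421635948088244
sw 2957 (479.8417053222656, 366.4290771484375) (47.37873077392578, 90.60933685302734) yaw long -69.12829 14.930018093399223 447.19195104174224
pl 1670 (466.8431396484375, 363.3985595703125) (32.322750091552734, 178.39260864257812) yaw long -4.792911 3.967899434303362 10.000638836603514
-0.17281053435442909 92.85 [ 96 103 111] [154 155 163] [100 104 110]
```

```bash
python3 -m inch '[[0,[0.5,1,-25],-8.5],[0,[0,0,-25],-8.5],[0,[0,0,-25],-8.5],[0,[0,0,-25],-8.5],[0,[0,0,-25],-8.5],[0,[0,0,-25],-8.5],[0,[0,0,-20],-1.9],[0,[0,0,0],0],[0,[0,0,0],0]]' 10| tail -c 500; python3 - <<'E'
from h import *
im,d,K,R,t=cam("wrist"); save("w2",im); s=r.read_state();print(s["position"],np.degrees(s["ee_rot"]),s["joint_pos"])
E
```

```text
time_s: 2.05
position: [478.7, 367.5, 90.3]
ee_rot: [-3.141, -0.001, 1.951]
ft_force: [0.2, -0.5, 0.8]
gripper_width: 93.1
[479.6064622  367.61673268  91.13133822] [ 1.79940491e+02 -5.55334527e-02  1.11758788e+02] [-0.83447629  0.66814803  0.23771845  1.6882985  -0.20409587  0.80817988
 -0.12492606]
```

View pics/w2.png

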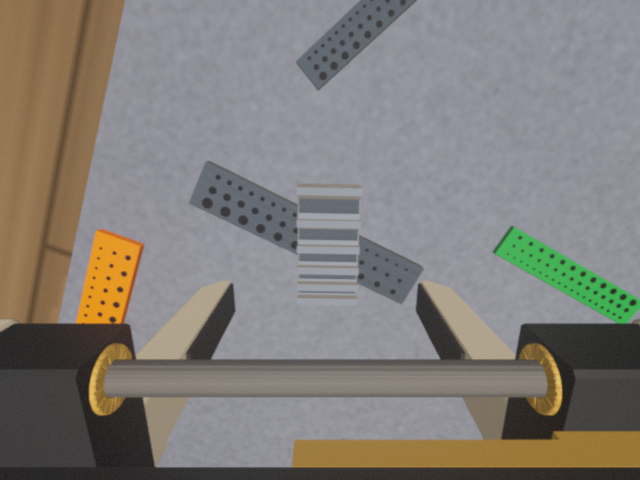

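```bash
python3 -m inch '[[0,[0,-0.5,-35],-0.8],[0,[0,0,-25],0],[0,[0,0,-8],0],[0,[0,0,0],0],[1,[0,0,0],0],[1,[0,0,0],0],[1,[0,0,0],0],[1,[0,0,0],0],[1,[0,0,0],0],[1,[0,0,0],0]]' 30; python3 -m inch '[[1,[0,0,0],0],[1,[0,0,15],0],[1,[0,0,30],0],[1,[0,0,40],0],[1,[0,0,0],0]]'
```

```text
time_s: 3.1
position: [479.8, 366.0, 22.5]
ee_rot: [3.141, -0.0, 1.935]
ft_force: [-0.5, -1.4, -0.3]
gripper_width: 49.5
time_s: 3.6
position: [483.8, 368.3, 114.0]
ee_rot: [3.129, -0.004, 1.934]
ft_force: [1.2, -0.0, 0.5]
gripper_width: 9.5
```

```bash
python3 -m inch '[[0,[0,0,0],0],[0,[0,0,0],0],[0,[0,0,0],0],[0,[0,0,0],0],[0,[0,0,0],0],[0,[0,0,0],0],[0,[0,0,0],0],[0,[0,0,0],0],[0,[0,0,0],0],[0,[0,0,0],0]]'; python3 - <<'E'
from h import *
im,d,K,R,t=cam("wrist"); save("w3",im); np.savez("w3",im=im,d=d,K=K,R=R,t=t)
s=r.read_state();print(s["position"],s["ft_force"])
E
```

```text
time_s: 4.6
position: [479.7, 366.0, 107.4]
ee_rot: [-3.142, -0.0, 1.935]
ft_force: [0.1, -0.5, -0.1]
gripper_width: 84.7
[479.71490809 365.98389441 107.37980209] [0.44300656 1.29420611 0.14441453]
```

View pics/w3.png

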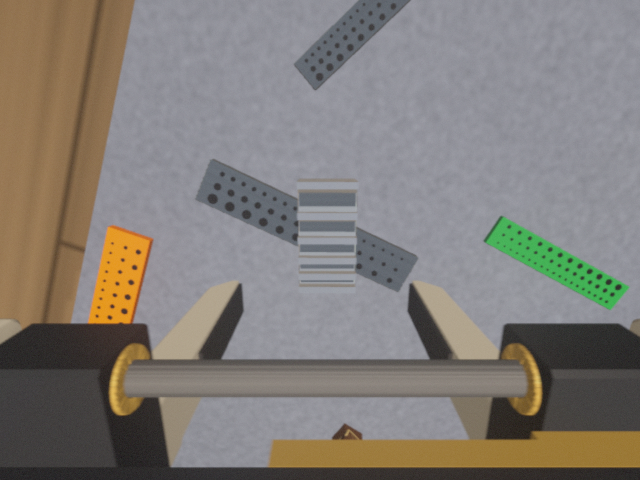

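The swage was not disturbed. The fingers close slowly (about 80 mm/s) and I lifted too early, so I will repeat with more closing time.

```bash
python3 -m inch '[[0.3,[0,0,-40],0],[0.3,[0,0,-30],0],[0.3,[0,0,-15],0],[1,[0,0,0],0],[1,[0,0,0],0],[1,[0,0,0],0],[1,[0,0,0],0],[1,[0,0,0],0]]' 30
```

```text
time_s: 5.45
position: [480.3, 366.4, 23.4]
ee_rot: [3.14, -0.001, 1.935]
ft_force: [-0.1, -0.1, -0.3]
gripper_width: 33.3
```

```bash
python3 - <<'E'
from h import *
im,d,K,R,t=cam("wrist"); save("w4",im); s=r.read_state(); print(s["gripper_width"])
z=np.load("w3.npz")
for nm,(K,R,t),P in(("now",(K,R,t),s["position"]),("w3",(z["K"],z["R"],z["t"]),[479.7,366,107.4]),("w3sw",(z["K"],z["R"],z["t"]),[479.8,366.4,30])):
    q=K@(R@np.array(P)+t); print(nm,q[:2]/q[2])
d=z["d"]; print(d[200,310],d[190,312],d[183,325]); W=world(d,z["K"],z["R"],z["t"]); print(W[183,325],W[265,330],W[300,237],W[300,412],W[150,400])
T=np.load("top.npz"); W=world(T["d"],T["K"],T["R"],T["t"]); print(W[245:256:5,180:216:5,2].round())
E
```

```text
29.563639502749194
now [326.23990369 278.74820449]
w3 [326.53590184 278.77948674]
w3sw [326.34074568 239.76400732]
274.83838 273.01978 263.62415
[463.21674637 406.99350328  30.12441661] [491.06018525 345.39181149  22.4846738 ] [438.50003178 352.29341199 138.30372881] [518.58820567 381.41234798 135.69821614] [ 5.11557360e+02  4.49513846e+02 -6.56173466e-02]
[[-1. 33. 27. 29. 19. 20. 22. -1.]
 [22. 24. 20. 22. 28. 29. 29.  3.]
 [25. 23. 21. 28. 22. 22. -4.  3.]]
```

View pics/w4.png

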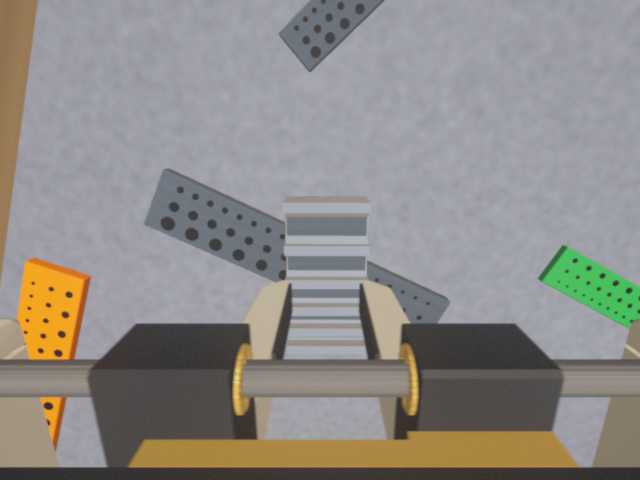

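```bash
python3 - <<'E'
from h import *
im,d,K,R,t=cam("wrist"); W=world(d,K,R,t); s=r.read_state(); print(s["gripper_width"],s["position"],s["ft_force"],s["time_s"])
for v in(279,282,284,286,290,300,315): print(v,[W[v,u].round(0).tolist() for u in(268,278,286,292,326,360,366,374,386)])
E
python3 -m inch '[[1,[0,0,0],0],[1,[0,0,0],0],[1,[0,0,0],0]]'
```

```text
25.870534971576415 [479.97867224 366.24196757  22.96122327] [ 0.28794155  0.71473393 -0.01180579] 5.55
279 [[449.0, 343.0, -2.0], [455.0, 349.0, 7.0], [458.0, 360.0, 28.0], [462.0, 361.0, 28.0], [479.0, 368.0, 28.0], [497.0, 374.0, 27.0], [500.0, 376.0, 28.0], [510.0, 371.0, 8.0], [517.0, 373.0, 8.0]]
282 [[449.0, 342.0, 1.0], [455.0, 348.0, 8.0], [458.0, 367.0, 47.0], [461.0, 368.0, 47.0], [480.0, 366.0, 28.0], [493.0, 380.0, 47.0], [495.0, 381.0, 48.0], [511.0, 369.0, 7.0], [518.0, 371.0, 7.0]]
284 [[450.0, 341.0, -0.0], [455.0, 365.0, 49.0], [458.0, 367.0, 49.0], [461.0, 368.0, 49.0], [480.0, 366.0, 29.0], [492.0, 380.0, 50.0], [495.0, 381.0, 49.0], [499.0, 382.0, 50.0], [518.0, 370.0, 8.0]]
286 [[450.0, 339.0, -0.0], [455.0, 366.0, 52.0], [459.0, 367.0, 52.0], [461.0, 368.0, 52.0], [481.0, 364.0, 28.0], [492.0, 380.0, 53.0], [495.0, 381.0, 53.0], [498.0, 382.0, 52.0], [519.0, 369.0, 7.0]]
290 [[451.0, 364.0, 57.0], [456.0, 366.0, 57.0], [459.0, 367.0, 56.0], [462.0, 366.0, 53.0], [483.0, 359.0, 21.0], [492.0, 379.0, 56.0], [494.0, 381.0, 57.0], [498.0, 382.0, 56.0], [503.0, 384.0, 56.0]]
300 [[453.0, 365.0, 67.0], [457.0, 367.0, 68.0], [460.0, 368.0, 68.0], [463.0, 367.0, 64.0], [485.0, 353.0, 22.0], [492.0, 378.0, 64.0], [493.0, 380.0, 67.0], [496.0, 382.0, 68.0], [501.0, 384.0, 68.0]]
315 [[455.0, 366.0, 82.0], [458.0, 367.0, 80.0], [462.0, 367.0, 79.0], [465.0, 363.0, 70.0], [487.0, 348.0, 30.0], [491.0, 376.0, 74.0], [492.0, 379.0, 80.0], [495.0, 381.0, 81.0], [500.0, 382.0, 81.0]]
time_s: 5.85
position: [479.7, 365.9, 22.3]
ee_rot: [-3.141, 0.0, 1.935]
ft_force: [0.4, 0.2, -0.5]
gripper_width: 2.6
```

```bash
python3 - <<'E'
from h import *
z=np.load("w3.npz"); W=world(z["d"],z["K"],z["R"],z["t"])
for v in(280,283,286,290,296,305,320): print(v,[W[v,u].round(0).tolist() for u in(215,222,230,236,240,242)])
im,d,K,R,t=cam("wrist"); W=world(d,K,R,t);s=r.read_state(); print(s["position"],s["gripper_width"])
m=(W[...,2]>33)&(W[...,2]<60); v,u=np.nonzero(m[240:330,200:450]); P=W[240:330,200:450][m[240:330,200:450]]; print(len(P),P.min(0),P[:,2].argmin(),v[P[:,2].argmin()]+240,u[P[:,2].argmin()]+200)
E
```

```text
280 [[403.0, 287.0, -1.0], [409.0, 289.0, -1.0], [416.0, 293.0, 0.0], [434.0, 357.0, 129.0], [424.0, 295.0, -1.0], [426.0, 297.0, 0.0]]
283 [[404.0, 285.0, -0.0], [429.0, 356.0, 133.0], [432.0, 357.0, 132.0], [435.0, 358.0, 133.0], [436.0, 356.0, 128.0], [427.0, 294.0, 0.0]]
286 [[426.0, 355.0, 136.0], [429.0, 355.0, 135.0], [433.0, 357.0, 136.0], [435.0, 357.0, 133.0], [437.0, 356.0, 131.0], [428.0, 290.0, -1.0]]
290 [[427.0, 354.0, 139.0], [431.0, 356.0, 140.0], [434.0, 357.0, 140.0], [436.0, 357.0, 137.0], [438.0, 354.0, 132.0], [429.0, 287.0, -0.0]]
296 [[429.0, 355.0, 147.0], [432.0, 356.0, 147.0], [435.0, 357.0, 145.0], [438.0, 355.0, 141.0], [439.0, 352.0, 134.0], [440.0, 350.0, 129.0]]
305 [[432.0, 356.0, 156.0], [435.0, 358.0, 157.0], [437.0, 356.0, 151.0], [439.0, 351.0, 141.0], [440.0, 348.0, 134.0], [441.0, 346.0, 131.0]]
320 [[435.0, 357.0, 168.0], [437.0, 356.0, 164.0], [440.0, 350.0, 153.0], [442.0, 345.0, 144.0], [436.0, 257.0, -0.0], [438.0, 258.0, -1.0]]
[479.66583906 365.95916603  22.28587944] 1.2243841309568744
746 [461.719739   357.73095386  42.07165431] 0 280 314
```

The images put the fingertips about 20 mm above the reported TCP rather than 8 mm below it, so the fingers closed above the swage. I will open and go lower, watching the force.

```bash
python3 -m inch '[[0.1,[0,0,0],0],[0.1,[0,0,0],0],[0.1,[0,0,0],0],[0.1,[0,0,0],0],[0.1,[0,0,0],0],[0.1,[0,0,0],0],[0.1,[0,0,0],0],[0.1,[0,0,0],0],[0.1,[0,0,0],0],[0.1,[0,0,-8],0]]'; python3 -m inch '[[0.1,[0,0,-8],0],[0.1,[0,0,-6],0],[0.1,[0,0,0],0]]'
python3 - <<'E'
from h import *
im,d,K,R,t=cam("wrist"); W=world(d,K,R,t);s=r.read_state(); print(s["position"],s["gripper_width"],s["ft_force"])
save("w5",im)
for v in(280,283,286,290,296): print(v,[W[v,u].round(0).tolist() for u in(215,222,230,236,240,245,250)])
E
```

```text
time_s: 6.9
position: [480.6, 366.5, 15.1]
ee_rot: [3.139, -0.001, 1.935]
ft_force: [0.1, 0.7, 0.3]
gripper_width: 76.2
time_s: 7.2
position: [478.8, 365.3, -1.2]
ee_rot: [-3.139, 0.001, 1.935]
ft_force: [0.4, -1.1, -0.0]
gripper_width: 83.6
[479.22067239 365.57115774  -0.56619903] 83.66244497417554 [-0.0970678  -0.47134673  0.2335496 ]
280 [[420.0, 343.0, -0.0], [424.0, 344.0, -0.0], [428.0, 346.0, 1.0], [433.0, 357.0, 21.0], [434.0, 351.0, 8.0], [436.0, 353.0, 9.0], [439.0, 353.0, 6.0]]
283 [[420.0, 341.0, 0.0], [424.0, 342.0, 0.0], [431.0, 356.0, 24.0], [434.0, 357.0, 25.0], [436.0, 356.0, 21.0], [437.0, 350.0, 7.0], [439.0, 352.0, 7.0]]
286 [[425.0, 354.0, 27.0], [428.0, 355.0, 27.0], [432.0, 357.0, 28.0], [435.0, 357.0, 28.0], [436.0, 356.0, 23.0], [437.0, 348.0, 6.0], [440.0, 349.0, 7.0]]
290 [[427.0, 354.0, 32.0], [430.0, 355.0, 31.0], [433.0, 357.0, 32.0], [436.0, 356.0, 29.0], [437.0, 356.0, 27.0], [438.0, 343.0, 0.0], [440.0, 344.0, -0.0]]
296 [[428.0, 355.0, 39.0], [431.0, 356.0, 39.0], [435.0, 357.0, 39.0], [437.0, 357.0, 35.0], [438.0, 353.0, 28.0], [439.0, 339.0, -0.0], [441.0, 341.0, 1.0]]
```

Confirmed: there is no contact with the TCP at −0.6, and the tips are at about z = 20.

```bash
python3 -m inch '[[0.1,[0.5,0.5,-5],0],[1,[0,0,0],0],[1,[0,0,0],0],[1,[0,0,0],0],[1,[0,0,0],0],[1,[0,0,0],0],[1,[0,0,0],0],[1,[0,0,0],0]]' 35;python3 -m inch '[[1,[0,0,0],0],[1,[0,0,0],0]]'
```

```text
time_s: 8.05
position: [480.7, 366.7, -4.5]
ee_rot: [3.141, -0.0, 1.935]
ft_force: [0.7, 0.7, -0.2]
gripper_width: 45.4
time_s: 8.25
position: [480.7, 366.7, -4.5]
ee_rot: [3.141, -0.0, 1.935]
ft_force: [0.9, -0.3, 0.2]
gripper_width: 45.5
```

```bash
python3 -m inch '[[1,[0,0,10],0],[1,[0,0,30],0],[1,[0,0,40],0],[1,[0,0,40],0],[1,[0,0,10],0]]'
cat > rack.py <<'E'
from h import *
th=np.radians(25)
def fit(im,d,K,R,t,zb):
    W=world(d,K,R,t); hsv=cv2.cvtColor(im,cv2.COLOR_RGB2HSV)
    X=(W[...,0]>420)&(W[...,0]<820)&(abs(W[...,1]-20)<240)&(W[...,2]>22)&(W[...,2]<170)
    dk=((hsv[...,2]<110)&(hsv[...,1]>70)&X); yaw=np.radians(-15.2)
    v,u=np.nonzero(dk); ref=None
    O=np.array([520.,45.,36.])
    for it in range(8):
        ex=np.array([np.cos(yaw)*np.cos(th),np.sin(yaw)*np.cos(th),np.sin(th)]); ey=np.array([-np.sin(yaw),np.cos(yaw),0]); ez=np.cross(ex,ey)
        c=-R.T@t; q=np.c_[(u-K[0,2])/K[0,0],(v-K[1,2])/K[1,1],np.ones(len(u))]@R
        def loc(h):
            s=((O-c)@ez+h)/(q@ez); P=c+q*s[:,None]-O; return P@ex,P@ey
        x,y=loc(7); lim=25 if it<4 else 11
        lo=(abs(x+6)<lim)&(abs(y)<135); hi=(abs(x-99)<lim)&(abs(y)<135)
        a=np.polyfit(y[lo],x[lo],1); b=np.polyfit(y[hi],x[hi],1)
        xr,yr=loc(14); L=(xr>15)&(xr<85)|(xr>115)&(xr<190)
        p=L&(abs(yr-155)<30); m=L&(abs(yr+155)<30)
        dx=a[1]+6; dy=((np.median(yr[p]) if p.sum() else np.nan)+(np.median(yr[m]) if m.sum() else np.nan))/2
        O=O+dx*np.array([np.cos(yaw),np.sin(yaw),0])*np.cos(th)+ey*dy; yaw-=(a[0]+b[0])/2*.9*np.cos(th)
    print("O",O.round(1),"yaw",np.degrees(yaw).round(2),"cleats",a[1].round(1),b[1].round(1),"rails",np.median(yr[p]),np.median(yr[m]),lo.sum(),hi.sum())
    return O,yaw,ex,ey,ez
if __name__=="__main__":
    for n in("top","side"):
        z=np.load(n+".npz"); fit(*[z[k] for k in("im","d","K","R","t")],0)
E
python3 rack.py
```

```text
time_s: 8.75
position: [481.9, 367.5, 129.3]
ee_rot: [3.135, -0.002, 1.934]
ft_force: [1.9, 0.6, -6.1]
gripper_width: 45.4
O [539.8  35.1  36. ] yaw -15.23 cleats -6.0 99.5 rails 154.2970319165037 -154.29703316842495 178 289
O [539.1  25.6  36. ] yaw -15.24 cleats -6.0 99.3 rails 157.39934502908156 -157.39831904878113 147 230
```

```bash
python3 -m inch '[[1,[15,-35,0],-5],[1,[15,-35,0],-5],[1,[15,-35,0],-5],[1,[15,-35,0],-5],[1,[15,-35,0],-5],[1,[15,-35,0],-5],[1,[14,-33.5,0],-6.1],[1,[0,0,0],0],[1,[0,0,0],0],[1,[0,0,0],0]]'
python3 - <<'E'
from rack import *
s=r.read_state(); print(s["position"],np.degrees(s["ee_rot"]),s["gripper_width"])
im,d,K,R,t=cam("wrist"); save("w6",im); np.savez("w6",im=im,d=d,K=K,R=R,t=t)
try: fit(im,d,K,R,t,0)
except Exception as e: print(e)
E
```

```text
time_s: 9.75
position: [582.2, 124.7, 123.6]
ee_rot: [-3.137, 0.0, 1.307]
ft_force: [-1.5, -0.2, -6.5]
gripper_width: 45.5
[582.17836082 124.73438081 123.57112952] [-1.79730622e+02  6.31963786e-03  7.48750252e+01] 45.49620811002363
expected non-empty vector for x
```

View pics/w6.png

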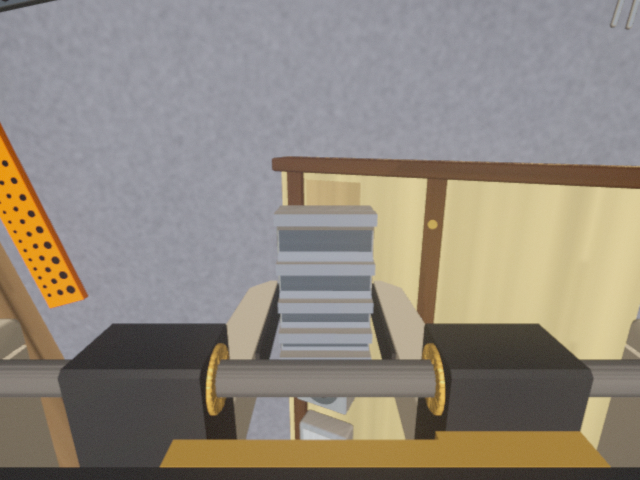

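Wrist view: the swage is held level over the left place. The lower cleat's uphill edge is at about (303,185), the upper cleat's at about (446,185), and the inner edge of the +y rail is at row 175.

```bash
python3 - <<'E'
from h import *
z=np.load("w6.npz"); im,d,K,R,t=[z[k] for k in("im","d","K","R","t")]
hsv=cv2.cvtColor(im,cv2.COLOR_RGB2HSV); dk=(hsv[...,2]<115)&(hsv[...,1]>70)
for v in(185,195,200): 
    print(v,[ (np.nonzero(dk[v,a:b])[0][[0,-1]]+a).tolist() for a,b in((270,330),(400,470))])
for u in(330,380,480,560): print(u,(np.nonzero(dk[140:210,u])[0][[0,-1]]+140).tolist())
W=world(d,K,R,t); yaw=np.radians(-15.23); th=np.radians(25)
exh=np.array([np.cos(yaw),np.sin(yaw)]); ey=np.array([-np.sin(yaw),np.cos(yaw)]); O0=np.array([539.5,34.])
def rk(P): P=np.asarray(P)[:2]-O0; return (P@exh).round(1),(P@ey).round(1)
for v in(195,):
    for a,b,zz,off in((270,330,42.3,-3),(400,470,86.7,92.2)):
        u=np.nonzero(dk[v,a:b])[0][-1]+a; print("edge",rk(ray([u,v],zz,K,R,t)[0]),"expect",off)
for u in(330,380,480,560):
    v=np.nonzero(dk[140:210,u])[0][-1]+140; P=W[v+3,u]; xh=rk(P)[0]; # visible bottom edge: inner top edge or foot
    for h in(0,14):
        zz=36+xh*np.tan(th)+h/np.cos(th); print("rail",u,v,h,rk(ray([u,v],zz,K,R,t)[0]))
print("board pts",[(W[v,u,2]-36-rk(W[v,u])[0]*np.tan(th)).round(1) for u,v in((400,200),(410,240),(500,250),(560,220))])
m=(W[...,2]>120)&(W[...,2]<170); 
v,u=np.nonzero(m[200:345,270:385]); P=W[200:345,270:385][m[200:345,270:385]]
print("swage far-left corner", rk(ray([275,208],0+np.median(W[208:212,300:350,2]),K,R,t)[0]),rk(ray([375,208],np.median(W[208:212,300:350,2]),K,R,t)[0]),np.median(W[208:212,300:350,2]))
print("tcp",rk([582.2,124.7]))
E
```

```text
185 [[289, 302], [433, 439]]Traceback (most recent call last):
  File "<stdin>", line 5, in <module>
IndexError: index 0 is out of bounds for axis 0 with size 0
```

```bash
python3 - <<'E'
from h import *
z=np.load("w6.npz"); im,d,K,R,t=[z[k] for k in("im","d","K","R","t")]
g=cv2.cvtColor(im,cv2.COLOR_RGB2GRAY).astype(int); print(g[195,280:312]); print(g[240,415:450]); print(g[150:190,380]); print(g[150:190,520])
W=world(d,K,R,t); yaw=np.radians(-15.23); th=np.radians(25)
exh=np.array([np.cos(yaw),np.sin(yaw)]); ey=np.array([-np.sin(yaw),np.cos(yaw)]); O0=np.array([539.5,34.])
def rk(P): P=np.asarray(P)[:2]-O0; return (P@exh).round(1),(P@ey).round(1)
print("edge lo",rk(ray([302.5,185],42.3,K,R,t)[0]),"expect -3")
for u in(440,442,444): print("edge hi",u,rk(ray([u,240],86.7,K,R,t)[0]),"expect 92.2")
print("board pts",[(W[v,u,2]-36-rk(W[v,u])[0]*np.tan(th)).round(1) for u,v in((400,200),(410,240),(500,250),(560,220))])
for u in(380,520):
  for v in(172,174,176,178):
    xh=rk(W[v+6,u])[0]; print("rail",u,v,[rk(ray([u,v],36+xh*np.tan(th)+h/np.cos(th),K,R,t)[0]) for h in(0,14)])
zs=np.median(W[210:218,300:350,2]); print("swage end",rk(ray([275,207],zs,K,R,t)[0]),rk(ray([375,207],zs,K,R,t)[0]),zs, "tcp",rk([582.2,124.7]))
E
```

```text
[152 155 178 197 197 195 185 152 100  94  89  94  89  87  91  88  90  93
  92  92  89  78  78 102 161 192 186 179 178 179 180 179]
[201 200 198 198 198 197 185 146 104 100  98  99  98  99  99  99  96  98
  99  97 100  97  99 100 100 103 142 184 195 197 194 194 192 192 189]
[156 153 153 151 151 152 157 158 144 114  89  87  90  92  90  93  92  93
  94  94  92  93  93  91  90  95 152 184 190 192 192 191 191 192 191 191
 192 190 192 190]
[154 154 156 156 154 154 151 153 153 154 155 156 134 110  90  82  85  87
  87  88  88  88  86  85  84  87  88  88  89  89  91  83  93 155 189 195
 196 195 194 197]
edge lo (np.float64(-0.1), np.float64(140.7)) expect -3
edge hi 440 (np.float64(92.5), np.float64(110.9)) expect 92.2
edge hi 442 (np.float64(93.8), np.float64(110.9)) expect 92.2
edge hi 444 (np.float64(95.2), np.float64(110.9)) expect 92.2
board pts [np.float64(-1.7), np.float64(-1.5), np.float64(-2.5), np.float64(-1.0)]
rail 380 172 [(np.float64(54.9), np.float64(152.4)), (np.float64(52.6), np.float64(153.9))]
rail 380 174 [(np.float64(54.9), np.float64(151.0)), (np.float64(52.6), np.float64(152.6))]
rail 380 176 [(np.float64(55.0), np.float64(149.6)), (np.float64(52.7), np.float64(151.3))]
rail 380 178 [(np.float64(55.1), np.float64(148.2)), (np.float64(52.7), np.float64(150.0))]
rail 520 172 [(np.float64(133.7), np.float64(155.8)), (np.float64(125.5), np.float64(157.3))]
rail 520 174 [(np.float64(133.7), np.float64(154.6)), (np.float64(125.4), np.float64(156.2))]
rail 520 176 [(np.float64(133.8), np.float64(153.5)), (np.float64(125.5), np.float64(155.1))]
rail 520 178 [(np.float64(132.5), np.float64(152.6)), (np.float64(124.2), np.float64(154.3))]
swage end (np.float64(-4.8), np.float64(146.1)) (np.float64(39.3), np.float64(146.3)) 156.08047861561056 tcp (np.float64(17.4), np.float64(98.7))
```

```bash
python3 -m inch '[[1,[3.8,-5.2,-25],0],[1,[0,0,-25],0],[1,[0,0,-10],0],[1,[0,0,0],0],[1,[0,0,0],0]]'
```

```text
time_s: 10.3
position: [588.5, 118.6, 65.9]
ee_rot: [3.141, -0.001, 1.306]
ft_force: [-0.0, -0.0, -6.4]
gripper_width: 45.5
```

```bash
python3 -m inch '[[1,[-2,0.5,-8],0],[1,[0,0,-5],0],[1,[0,0,0],0]]';  python3 -m inch '[[1,[0,0,-2],0],[1,[0,0,-2],0],[1,[0,0,0],0]]'; python3 -m inch '[[1,[0,0,-1.5],0],[1,[0,0,0],0]]'
```

```text
time_s: 10.6
position: [585.2, 118.4, 51.8]
ee_rot: [-3.14, 0.0, 1.305]
ft_force: [-0.0, 0.3, -7.0]
gripper_width: 45.5
time_s: 10.9
position: [585.9, 118.2, 48.1]
ee_rot: [-3.141, 0.0, 1.304]
ft_force: [0.3, -0.1, -6.3]
gripper_width: 45.0
time_s: 11.1
position: [585.9, 118.3, 46.7]
ee_rot: [-3.141, 0.0, 1.304]
ft_force: [0.6, 0.3, -5.9]
gripper_width: 45.4
```

```bash
python3 -m inch '[[1,[0,0,-1.5],0],[1,[0,0,0],0]]'; python3 -m inch '[[1,[0,0,-1.5],0],[1,[0,0,0],0]]';python3 -m inch '[[1,[0,0,-1.5],0],[1,[0,0,0],0]]'
```

```text
time_s: 11.3
position: [585.9, 118.3, 45.2]
ee_rot: [-3.141, 0.0, 1.305]
ft_force: [-0.3, 0.5, -6.3]
gripper_width: 45.6
time_s: 11.5
position: [586.2, 118.3, 44.4]
ee_rot: [3.141, -0.0, 1.305]
ft_force: [-0.3, -0.8, -2.8]
gripper_width: 45.5
time_s: 11.7
position: [586.3, 118.3, 44.2]
ee_rot: [3.141, -0.001, 1.305]
ft_force: [-3.9, -1.4, 7.0]
gripper_width: 45.4
```

```bash
python3 -m inch '[[1,[0,0,0.5],0],[1,[0,0,0],0],[1,[0,0,0],0]]' 6; python3 -m inch '[[1,[0,0,0],0],[1,[0,0,0],0],[1,[0,0,0],0]]' 3; python3 -m inch '[[0.495,[0,0,0],0],[0.495,[0,0,0],0],[0.485,[0,0,0],0],[0.485,[0,0,0],0],[0.475,[0,0,0],0],[0.475,[0,0,0],0]]'
```

```text
time_s: 12.0
position: [585.9, 118.5, 43.2]
ee_rot: [-3.141, -0.0, 1.305]
ft_force: [-3.6, 0.3, 2.3]
gripper_width: 45.9
time_s: 12.3
position: [585.7, 118.4, 42.4]
ee_rot: [-3.141, 0.0, 1.305]
ft_force: [-2.8, 0.0, -1.3]
gripper_width: 46.1
time_s: 12.9
position: [585.9, 118.4, 42.8]
ee_rot: [-3.141, -0.0, 1.305]
ft_force: [-2.9, 0.1, -1.4]
gripper_width: 48.8
```

```bash
python3 -m inch '[[0.465,[0,0,0.5],0],[0.465,[0,0,0],0],[0.455,[0,0,0.5],0],[0.455,[0,0,0],0],[0.44,[0,0,0.5],0],[0.44,[0,0,0],0]]';python3 -m inch '[[0.42,[0,0,0.5],0],[0.42,[0,0,0],0],[0.40,[0,0,0.5],0],[0.40,[0,0,0],0],[0.37,[0,0,1],0],[0.37,[0,0,0],0]]'
```

```text
time_s: 13.5
position: [585.9, 118.3, 44.3]
ee_rot: [-3.141, 0.0, 1.305]
ft_force: [-3.1, -0.1, -1.6]
gripper_width: 52.2
time_s: 14.1
position: [586.4, 118.2, 46.6]
ee_rot: [3.141, -0.0, 1.304]
ft_force: [-0.5, 0.1, 0.0]
gripper_width: 58.1
```

```bash
python3 - <<'E'
from h import *
im,d,K,R,t=cam("wrist"); save("w7",im); print(r.read_state()["ft_force"])
E
```

```text
[ 0.74958088 -0.36805623 -0.40519188]
```

View pics/w7.png

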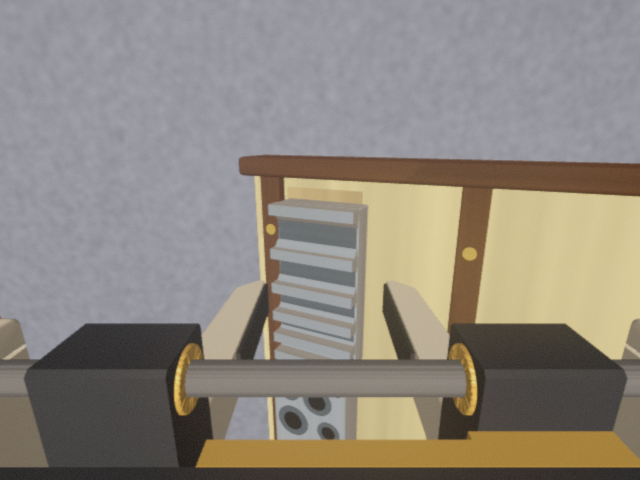

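The swage lies on the board. I will nudge it down against the cleat with the uphill finger; the downhill finger passes above the block's low edge.

```bash
python3 -m inch '[[0.37,[-6,1.6,-1],0],[0.37,[-5,1.4,-2],0],[0.37,[0,0,0],0]]';python3 -m inch '[[0.37,[-1.5,0.4,0],0],[0.37,[-1.5,0.4,0],0],[0.37,[0,0,0],0]]'; python3 -m inch '[[0.37,[-1.5,0.4,0],0],[0.37,[-1.5,0.4,0],0],[0.37,[0,0,0],0]]'
```

```text
time_s: 14.45
position: [573.6, 121.8, 42.9]
ee_rot: [-3.14, 0.0, 1.305]
ft_force: [0.3, 0.6, -0.8]
gripper_width: 58.8
time_s: 14.75
position: [572.2, 122.0, 43.5]
ee_rot: [3.141, -0.0, 1.304]
ft_force: [0.3, -0.5, -0.1]
gripper_width: 59.0
time_s: 15.05
position: [571.5, 122.2, 44.1]
ee_rot: [3.136, -0.001, 1.304]
ft_force: [5.1, -1.3, 0.2]
gripper_width: 58.8
```

```bash
python3 -m inch '[[0.37,[-1.5,0.4,0],0],[0.37,[0,0,0],0],[0.37,[0,0,0],0]]'; python3 -m inch '[[0.37,[3,-0.8,0],0],[0.37,[8,-2,2],0],[0.3,[0,0,20],0],[0.1,[0,0,40],0],[0,[0,0,40],0],[0,[0,0,0],0],[0,[0,0,0],0]]'
python3 - <<'E'
from h import *
s=r.read_state(); print(s["position"]); im,d,K,R,t=cam("wrist"); save("w8",im); np.savez("w8",im=im,d=d,K=K,R=R,t=t)
E
```

```text
time_s: 15.35
position: [571.1, 122.4, 44.6]
ee_rot: [3.134, -0.001, 1.304]
ft_force: [5.5, -2.1, 0.4]
gripper_width: 58.9
time_s: 16.05
position: [577.4, 121.0, 145.5]
ee_rot: [-3.139, -0.0, 1.305]
ft_force: [-0.2, 0.6, -0.6]
gripper_width: 91.3
[577.3527149  120.98088625 145.46366393]
```

View pics/w8.png

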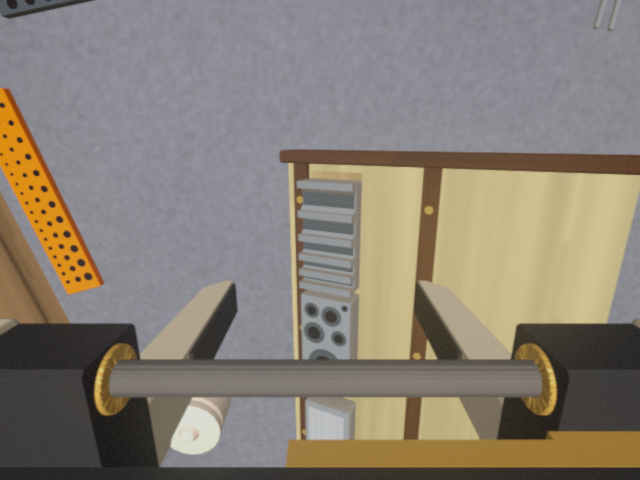

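The swage sits flush along the lower cleat, in line with the doming block. Next is the drawplate.

```bash
python3 -m inch '[[0,[-11,24,4],-8],[0,[-11,24,0],-8],[0,[-11,24,0],-8],[0,[-11,24,0],-8],[0,[-11,24,0],-8],[0,[-11,24,0],-8],[0,[-11,24,0],-8],[0,[-11,24,0],-8],[0,[-11,24,0],-8],[0,[-11,25,0],-7.6]]'; python3 -m inch '[[0,[0,0,0],0],[0,[0,0,0],0]]'
python3 - <<'E'
from h import *
s=r.read_state(); print(s["position"],s["joint_pos"][6]); im,d,K,R,t=cam("wrist"); save("w9",im)
W=world(d,K,R,t); hsv=cv2.cvtColor(im,cv2.COLOR_RGB2HSV)
dist=np.hypot(W[...,0]-467,W[...,1]-364)
m=((hsv[...,2]<128)&(dist<115)&(W[...,2]<16)&(W[...,2]>2)).astype(np.uint8)
m=cv2.morphologyEx(cv2.morphologyEx(m,cv2.MORPH_CLOSE,np.ones((5,5))),cv2.MORPH_OPEN,np.ones((3,3)))
cs,_=cv2.findContours(m,cv2.RETR_EXTERNAL,cv2.CHAIN_APPROX_NONE); c=max(cs,key=cv2.contourArea)[:,0]
P=ray(c,8,K,R,t)[:,:2]; ce,si,a=cv2.minAreaRect(P.astype(np.float32)); bx=cv2.boxPoints((ce,si,a)); L=max([bx[1]-bx[0],bx[2]-bx[1]],key=np.linalg.norm)
print(ce,si,np.degrees(np.arctan2(L[1],L[0])),len(c),[cv2.contourArea(x) for x in cs],c.min(0),c.max(0))
E
```

```text
time_s: 17.1
position: [466.0, 361.7, 147.0]
ee_rot: [3.138, 0.005, -0.091]
ft_force: [0.2, 0.8, -0.6]
gripper_width: 92.8
time_s: 17.3
position: [466.9, 361.0, 147.3]
ee_rot: [3.138, 0.003, -0.082]
ft_force: [-0.3, -0.4, -0.3]
gripper_width: 93.1
[466.94681836 361.01364597 147.3380989 ] -1.7865556558160085
(466.06195068359375, 363.32244873046875) (35.46154022216797, 188.16787719726562) -5.0301814 460 [41.0, 7129.0] [301 118] [341 313]
```

View pics/w9.png

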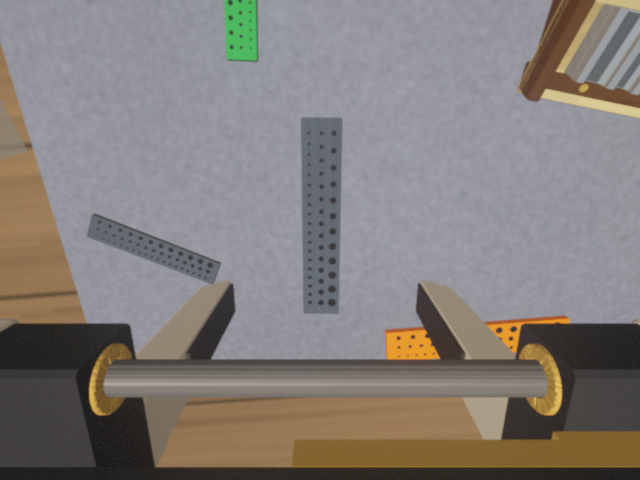

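The drawplate is clear at (321,215), aligned between the jaws.

```bash
python3 -m inch '[[0.3,[-0.5,1.5,-40],-0.3],[0.3,[0,0,-40],0],[0.3,[0,0,-40],0],[0.3,[0,0,-25],0],[0.3,[0,0,-10],0],[0.3,[0,0,0],0]]' 40; python3 -m inch '[[0.3,[0,0,-5],0],[0.3,[0,0,0],0]]'; python3 -m inch '[[0.3,[0,0,-3],0],[0.3,[0,0,0],0]]'
```

```text
time_s: 17.95
position: [468.0, 361.0, -6.6]
ee_rot: [3.139, 0.002, -0.092]
ft_force: [0.1, -0.1, -0.5]
gripper_width: 65.3
time_s: 18.15
position: [468.9, 363.0, -9.6]
ee_rot: [-3.14, -0.001, -0.09]
ft_force: [0.4, -0.4, -0.4]
gripper_width: 65.1
time_s: 18.35
position: [468.1, 363.3, -13.2]
ee_rot: [-3.141, -0.0, -0.09]
ft_force: [0.2, -0.2, -0.2]
gripper_width: 65.1
```

```bash
python3 -m inch '[[0.3,[0,0,-3],0],[0.3,[0,0,0],0]]'; python3 -m inch '[[0.3,[0,0,-2],0],[0.3,[0,0,0],0]]'; python3 -m inch '[[0.3,[0,0,-1.5],0],[0.3,[0,0,0],0]]'
```

```text
time_s: 18.55
position: [467.8, 363.0, -16.8]
ee_rot: [3.142, 0.0, -0.09]
ft_force: [-0.8, -0.1, -0.7]
gripper_width: 65.2
time_s: 18.75
position: [467.8, 362.9, -18.9]
ee_rot: [3.141, 0.0, -0.09]
ft_force: [0.2, -0.7, 0.2]
gripper_width: 65.4
time_s: 18.95
position: [467.9, 362.9, -20.4]
ee_rot: [3.141, 0.0, -0.09]
ft_force: [0.4, -0.4, 0.3]
gripper_width: 65.2
```

```bash
python3 -m inch '[[0.3,[0,0,-1],0],[0.3,[0,0,0],0]]'; python3 -m inch '[[0.3,[0,0,-1],0],[0.3,[0,0,0],0]]'
```

```text
time_s: 19.15
position: [468.0, 362.9, -21.3]
ee_rot: [3.142, 0.0, -0.09]
ft_force: [-0.4, 0.2, -0.3]
gripper_width: 65.1
time_s: 19.35
position: [468.1, 363.0, -21.9]
ee_rot: [-3.141, -0.0, -0.09]
ft_force: [-1.3, -0.4, 2.4]
gripper_width: 65.1
```

```bash
python3 -m inch '[[0.3,[0,0,4],0],[1,[0,0,0],0],[1,[0,0,0],0],[1,[0,0,0],0],[1,[0,0,0],0],[1,[0,0,0],0],[1,[0,0,0],0]]' 40; python3 -m inch '[[1,[0,0,0],0],[1,[0,0,8],0],[1,[0,0,20],0],[1,[0,0,35],0],[1,[0,0,40],0],[1,[0,0,40],0],[1,[0,0,20],0],[1,[0,0,0],0]]'
```

```text
time_s: 20.05
position: [467.9, 363.5, -18.3]
ee_rot: [-3.141, 0.0, -0.09]
ft_force: [0.2, 2.6, -0.9]
gripper_width: 34.9
time_s: 20.85
position: [469.8, 362.7, 147.9]
ee_rot: [-3.139, -0.005, -0.091]
ft_force: [0.2, -0.4, -3.7]
gripper_width: 34.9
```

```bash
python3 -m inch '[[1,[8,-15,15],3],[1,[14,-27,5],6],[1,[16,-32,0],7],[1,[16,-32,0],7],[1,[16,-32,0],7],[1,[16,-32,0],7],[1,[16,-32,0],7],[1,[16,-32,0],7],[1,[16,-32,0],7],[1,[16,-32,0],7]]'; python3 -m inch '[[1,[16,-32,0],7],[1,[12,-22,0],4.8],[1,[4.5,-7.5,0],3],[1,[0,0,0],0],[1,[0,0,0],0],[1,[0,0,0],0]]'
python3 - <<'E'
from h import *
s=r.read_state(); print(s["position"],np.degrees(s["ee_rot"]),s["gripper_width"],s["ft_force"]); im,d,K,R,t=cam("wrist"); save("w10",im); np.savez("w10",im=im,d=d,K=K,R=R,t=t)
E
```

```text
time_s: 21.85
position: [616.3, 63.5, 162.1]
ee_rot: [-3.137, 0.003, 1.049]
ft_force: [0.4, 1.3, -4.3]
gripper_width: 35.0
time_s: 22.45
position: [649.3, 5.5, 163.5]
ee_rot: [-3.138, -0.001, 1.304]
ft_force: [-0.1, 0.6, -4.8]
gripper_width: 35.4
[649.33831114   5.48217998 163.53941372] [-1.79813232e+02 -3.34311623e-02  7.47215662e+01] 35.36293130766939 [-0.14951143  0.56272519 -4.76134378]
```

View pics/w10.png

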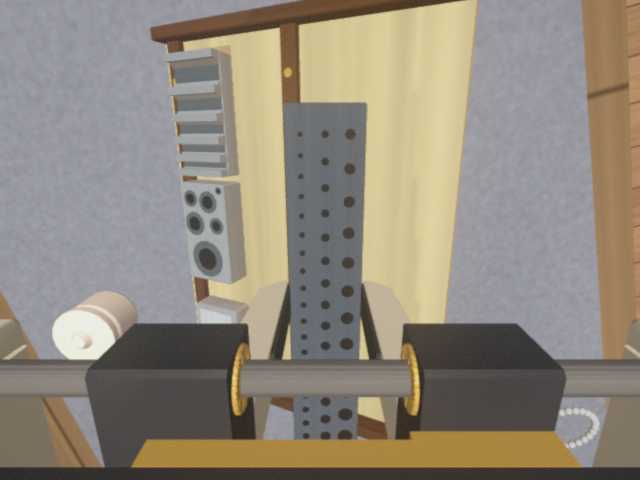

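The plate is held level over the upper ledge, with the upper cleat at about (290,60). Checking the cleat's position from this view.

```bash
python3 - <<'E'
from h import *
z=np.load("w10.npz"); im,d,K,R,t=[z[k] for k in("im","d","K","R","t")]
g=cv2.cvtColor(im,cv2.COLOR_RGB2GRAY).astype(int); W=world(d,K,R,t); yaw=np.radians(-15.23); th=np.radians(25)
exh=np.array([np.cos(yaw),np.sin(yaw)]); ey=np.array([-np.sin(yaw),np.cos(yaw)]); O0=np.array([539.5,34.])
def rk(P): P=np.asarray(P)[:2]-O0; return (P@exh).round(1),(P@ey).round(1)
for v in(50,90):
    e=np.diff(g[v,270:315]); a,b=e.argmin()+270.5,e.argmax()+270.5; print(v,a,b,"down/up edges",rk(ray([a,v],81.6,K,R,t)[0]),"exp 81.3",rk(ray([b,v],86.7,K,R,t)[0]),"exp 92.2")
print("board",[(W[v,u,2]-36-rk(W[v,u])[0]*np.tan(th)).round(1) for u,v in((400,100),(420,150),(390,60),(430,230))])
zp=np.median(W[110:300,310:345,2]); 
for v in(130,200): 
    e=np.diff(g[v,270:380]); w=[np.nonzero(W[v,:,2]>zp-12)[0]]; print("plate",v,rk(ray([w[0].min(),v],zp,K,R,t)[0]),rk(ray([w[0].max(),v],zp,K,R,t)[0]))
print("zp",zp,"tcp",rk(r.read_state()["position"]))
E
```

```text
50 280.5 298.5 down/up edges (np.float64(82.9), np.float64(135.0)) exp 81.3 (np.float64(95.5), np.float64(133.9)) exp 92.2
90 281.5 299.5 down/up edges (np.float64(82.7), np.float64(109.7)) exp 81.3 (np.float64(95.7), np.float64(109.1)) exp 92.2
board [np.float64(262.1), np.float64(-1.3), np.float64(-2.2), np.float64(-2.0)]
plate 130 (np.float64(95.7), np.float64(81.4)) (np.float64(170.8), np.float64(81.3))
plate 200 (np.float64(96.0), np.float64(50.7)) (np.float64(198.3), np.float64(50.7))
zp 189.1793067686337 tcp (np.float64(113.8), np.float64(1.4))
```

```bash
python3 -m inch '[[1,[2.9,-0.8,-25],0],[1,[0,0,-25],0],[1,[0,0,-12],0],[1,[0,0,-6],0],[1,[0,0,0],0]]'; python3 -m inch '[[1,[0,0,-3],0],[1,[0,0,-2],0],[1,[0,0,0],0]]'; python3 -m inch '[[1,[0,0,-2],0],[1,[0,0,0],0]]';python3 -m inch '[[1,[0,0,-2],0],[1,[0,0,0],0]]'
```

```text
time_s: 23.0
position: [653.1, 3.2, 96.4]
ee_rot: [-3.141, 0.0, 1.303]
ft_force: [-0.2, 0.1, -3.7]
gripper_width: 34.4
time_s: 23.3
position: [653.6, 2.6, 92.3]
ee_rot: [3.141, -0.0, 1.303]
ft_force: [0.1, 0.2, -5.8]
gripper_width: 34.6
time_s: 23.5
position: [653.4, 2.7, 89.8]
ee_rot: [-3.141, -0.0, 1.303]
ft_force: [0.0, 0.9, -4.3]
gripper_width: 35.2
time_s: 23.7
position: [653.2, 2.7, 87.6]
ee_rot: [-3.141, 0.0, 1.303]
ft_force: [0.1, -0.9, -4.7]
gripper_width: 34.8
```

```bash
python3 -m inch '[[1,[0,0,-2],0],[1,[0,0,0],0]]'; python3 -m inch '[[1,[0,0,-1.5],0],[1,[0,0,0],0]]';python3 -m inch '[[1,[0,0,-1.5],0],[1,[0,0,0],0]]'
```

```text
time_s: 23.9
position: [653.1, 2.7, 85.5]
ee_rot: [-3.141, 0.0, 1.303]
ft_force: [-0.8, 0.6, -4.8]
gripper_width: 35.2
time_s: 24.1
position: [653.3, 2.7, 84.1]
ee_rot: [-3.141, 0.0, 1.303]
ft_force: [0.1, 0.5, -4.4]
gripper_width: 35.1
time_s: 24.3
position: [653.3, 2.7, 82.6]
ee_rot: [-3.141, 0.0, 1.303]
ft_force: [0.5, 0.5, -5.1]
gripper_width: 34.9
```

```bash
python3 -m inch '[[1,[0,0,-1.5],0],[1,[0,0,0],0]]'; python3 -m inch '[[1,[0,0,-1],0],[1,[0,0,0],0]]'
```

```text
time_s: 24.5
position: [653.2, 2.7, 81.1]
ee_rot: [-3.141, 0.0, 1.303]
ft_force: [-0.4, 0.4, -4.8]
gripper_width: 35.2
time_s: 24.7
position: [653.5, 2.7, 80.7]
ee_rot: [3.141, -0.0, 1.303]
ft_force: [-1.3, -0.1, -2.1]
gripper_width: 35.3
```

Contact as predicted at the plate's upper edge. I will soften the grip and ease the plate down as before.

```bash
python3 -m inch '[[1,[0,0,0],0],[1,[0,0,0],0]]' 8; python3 -m inch '[[1,[0,0,0],0],[1,[0,0,0],0],[1,[0,0,0],0]]' 3; python3 -m inch '[[0.615,[0,0,0],0],[0.615,[0,0,0],0],[0.605,[0,0,0],0],[0.605,[0,0,0],0],[0.6,[0,0,0],0],[0.6,[0,0,0],0]]'
```

```text
time_s: 24.9
position: [653.5, 2.7, 80.7]
ee_rot: [3.141, -0.0, 1.303]
ft_force: [-1.3, 0.5, -1.5]
gripper_width: 35.9
time_s: 25.2
position: [653.4, 2.7, 80.6]
ee_rot: [3.141, -0.0, 1.303]
ft_force: [-2.0, 0.8, 0.2]
gripper_width: 35.6
time_s: 25.8
position: [654.0, 2.5, 80.7]
ee_rot: [3.14, -0.0, 1.303]
ft_force: [-0.4, -0.2, 0.2]
gripper_width: 37.2
```

```bash
python3 -m inch '[[0.59,[0,0,0.5],0],[0.57,[0,0,0.5],0],[0.55,[0,0,0.5],0],[0.52,[0,0,0.5],0],[0.5,[0,0,0.5],0],[0.5,[0,0,0],0]]'
python3 - <<'E'
from h import *
im,d,K,R,t=cam("wrist"); save("w11",im); np.savez("w11",im=im,d=d,K=K,R=R,t=t); s=r.read_state(); print(s["position"],s["gripper_width"])
W=world(d,K,R,t); yaw=np.radians(-15.23); th=np.radians(25)
exh=np.array([np.cos(yaw),np.sin(yaw)]); ey=np.array([-np.sin(yaw),np.cos(yaw)]); O=np.array([541.5,33.5])
P=W-np.array([*O,36]); xh=P[...,:2]@exh; sx=xh*np.cos(th)+P[...,2]*np.sin(th); sy=P[...,:2]@ey; sz=-xh*np.sin(th)+P[...,2]*np.cos(th)
hsv=cv2.cvtColor(im,cv2.COLOR_RGB2HSV)
m=(hsv[...,1]<60)&(hsv[...,2]<140)&(sx>85)&(sx<170)&(abs(sy)<120)&(sz>-5)&(sz<45)
for a in(10,30,50,70,85):
    k=m&(abs(sy-a)<5); 
    if k.sum()>20: print(a,"x",np.percentile(sx[k],[2,98]).round(1),"z lo/hi",np.polyfit(sx[k],sz[k],1).round(3),np.median(sz[k]).round(1))
E
```

```text
time_s: 26.4
position: [653.5, 2.7, 82.9]
ee_rot: [3.141, -0.0, 1.303]
ft_force: [0.5, 0.3, -0.7]
gripper_width: 46.4
[653.44944552   2.68688533  82.88309939] 46.06374228751827
10 x [110.6 145.5] z lo/hi [-0.035 12.909] 7.7
30 x [110.9 145.5] z lo/hi [-0.018  9.925] 7.7
50 x [111.  145.5] z lo/hi [-0.018  9.988] 7.8
70 x [111.  145.5] z lo/hi [-0.02  10.226] 7.8
85 x [110.8 145.6] z lo/hi [-0.015  9.659] 7.8
```

The plate lies flat, spanning x = 110.7–145.5 on the slope, so it needs a push of about 5 mm down to the cleat.

```bash
python3 -m inch '[[0.5,[-4.3,1.2,-1.3],0],[0.5,[-4.3,1.2,-1.3],0],[0.5,[0,0,0],0]]'; python3 -m inch '[[0.5,[-1.5,0.4,-0.6],0],[0.5,[-1.5,0.4,-0.6],0],[0.5,[0,0,0],0]]'; python3 -m inch '[[0.5,[-1.5,0.4,-0.6],0],[0.5,[0,0,0],0]]'
```

```text
time_s: 26.75
position: [643.8, 5.5, 79.9]
ee_rot: [-3.14, -0.0, 1.303]
ft_force: [-0.1, -0.3, 0.3]
gripper_width: 46.3
time_s: 27.05
position: [641.6, 5.9, 79.0]
ee_rot: [-3.141, -0.0, 1.303]
ft_force: [-0.0, 0.1, 0.3]
gripper_width: 46.3
time_s: 27.25
position: [640.2, 6.3, 78.4]
ee_rot: [-3.141, 0.0, 1.303]
ft_force: [0.1, -0.2, 0.4]
gripper_width: 46.3
```

```bash
cat > pm.py <<'E'
from h import *
im,d,K,R,t=cam("wrist"); s=r.read_state(); print(s["position"],s["gripper_width"],s["ft_force"])
W=world(d,K,R,t); yaw=np.radians(-15.23); th=np.radians(25)
exh=np.array([np.cos(yaw),np.sin(yaw)]); ey=np.array([-np.sin(yaw),np.cos(yaw)]); O=np.array([541.5,33.5])
P=W-np.array([*O,36]); xh=P[...,:2]@exh; sx=xh*np.cos(th)+P[...,2]*np.sin(th); sy=P[...,:2]@ey; sz=-xh*np.sin(th)+P[...,2]*np.cos(th)
hsv=cv2.cvtColor(im,cv2.COLOR_RGB2HSV)
m=(hsv[...,1]<60)&(hsv[...,2]<140)&(sx>85)&(sx<170)&(abs(sy)<120)&(sz>-5)&(sz<20)
for a in(-80,-50,-20,10,30,50,70,85):
    k=m&(abs(sy-a)<4)
    if k.sum()>20: print(a,"x",np.percentile(sx[k],[2,98]).round(1),"z",np.median(sz[k]).round(1))
c=(hsv[...,1]>90)&(hsv[...,2]<125)&(abs(sx-99)<15)&(sz>0)&(sz<14)
for a in(-120,-105,105,120,135):
    k=c&(abs(sy-a)<6)
    if k.sum()>10: print("cleat",a,np.percentile(sx[k],[2,98]).round(1),np.median(sz[k]).round(1))
E
python3 pm.py
```

```text
[640.22537399   6.26825155  78.41018222] 46.23552248221805 [-0.5366677  -0.41405233 -0.86602245]
-80 x [105.6 140.7] z 7.6
-20 x [106.  140.7] z 7.7
10 x [105.9 141. ] z 7.7
30 x [106.1 140.9] z 7.7
50 x [106.2 140.9] z 7.8
70 x [105.9 140.9] z 7.8
85 x [106.2 140.8] z 7.8
cleat -105 [ 92.9 104.1] 6.4
cleat 105 [ 92.8 104. ] 6.7
cleat 120 [ 92.7 103.9] 6.6
cleat 135 [ 92.7 104. ] 6.5
```

The push is working. About 1 mm remains, so I continue until the cleat resists.

```bash
python3 -m inch '[[0.5,[-1,0.3,-0.3],0],[0.5,[0,0,0],0]]'; python3 -m inch '[[0.5,[-1,0.3,-0.3],0],[0.5,[0,0,0],0]]'; python3 -m inch '[[0.5,[-1,0.3,0],0],[0.5,[0,0,0],0]]'
```

```text
time_s: 27.5
position: [639.3, 6.6, 78.1]
ee_rot: [-3.142, -0.0, 1.303]
ft_force: [0.8, -0.6, 0.1]
gripper_width: 46.8
time_s: 27.7
position: [639.1, 6.7, 78.1]
ee_rot: [3.14, -0.0, 1.303]
ft_force: [1.1, -0.6, 0.7]
gripper_width: 46.5
time_s: 27.9
position: [638.8, 6.7, 78.3]
ee_rot: [3.138, -0.0, 1.303]
ft_force: [4.5, -0.6, -0.3]
gripper_width: 46.4
```

Firm stop at the cleat. I will back off uphill, lift clear and check everything.

```bash
python3 -m inch '[[0.5,[2,-0.6,0.6],0],[0.5,[4,-1.1,3],0],[0.5,[0,0,15],0],[0.3,[0,0,40],0],[0,[0,0,45],0],[0,[0,0,0],0],[0,[0,0,0],0]]'; python3 pm.py
python3 - <<'E'
from h import *
ims=[]
im,d,K,R,t=cam("wrist"); save("w12",im)
W=world(d,K,R,t); yaw=np.radians(-15.23); th=np.radians(25)
exh=np.array([np.cos(yaw),np.sin(yaw)]); ey=np.array([-np.sin(yaw),np.cos(yaw)]); O=np.array([541.5,33.5])
P=W-np.array([*O,36]); xh=P[...,:2]@exh; sx=xh*np.cos(th)+P[...,2]*np.sin(th); sy=P[...,:2]@ey; sz=-xh*np.sin(th)+P[...,2]*np.cos(th)
m=(sz>16)&(sz<28)&(sx>-15)&(sx<65)
for a in range(-40,145,15):
    k=m&(abs(sy-a)<5)
    if k.sum()>20: print(a,"low ledge x",np.percentile(sx[k],[2,98]).round(1),"z",np.percentile(sz[k],90).round(1))
T=cam("top"); a=np.load("top.npz")["im"]
save("fin",np.hstack([im[:, :520][::1], T[0][60:330,240:540].repeat(1,0)] ) if 0 else np.vstack([cv2.resize(im,(400,300)),cv2.resize(T[0][80:320,230:550],(400,300))]))
df=(cv2.absdiff(a,T[0]).max(2)>40)
for n,(x,y,w,h) in dict(jar=(335,268,35,35),pan=(445,235,80,78),stored=(305,205,80,45)).items(): print(n,df[y:y+h,x:x+w].sum())
E
```

```text
time_s: 28.6
position: [643.5, 5.4, 183.5]
ee_rot: [3.14, -0.001, 1.303]
ft_force: [0.2, -0.3, -0.2]
gripper_width: 73.9
[642.51546501   5.74848229 181.72116573] 78.06916526371126 [-0.91658516  0.06296493  0.22106227]
-80 x [104.7 140. ] z 7.5
-50 x [103.7 139.6] z 7.5
-20 x [105.  139.9] z 7.6
10 x [104.  139.8] z 7.6
30 x [104.8 139.7] z 7.6
50 x [104.2 139.7] z 7.6
70 x [104.9 139.5] z 7.7
85 x [103.9 139.6] z 7.7
cleat -120 [ 92.6 104.2] 6.1
cleat -105 [ 92.9 104.3] 6.3
cleat 105 [ 92.5 104. ] 6.6
cleat 120 [ 92.6 104.2] 6.6
cleat 135 [ 92.6 104.1] 6.7
-40 low ledge x [ 1.2 45.6] z 22.1
-25 low ledge x [ 1.6 45.8] z 22.5
-10 low ledge x [ 1.4 45.6] z 22.3
5 low ledge x [ 1.2 45.8] z 22.4
20 low ledge x [ 1.4 45.9] z 22.3
35 low ledge x [ 1.2 45.8] z 22.4
50 low ledge x [-0.1 45. ] z 22.1
65 low ledge x [ 0.1 45.3] z 22.3
80 low ledge x [ 0.5 45. ] z 22.3
95 low ledge x [ 0.3 45.1] z 22.3
110 low ledge x [ 0.1 45.1] z 22.3
140 low ledge x [ 0.3 44.6] z 22.5
jar 235
pan 0
stored 2075
```

View pics/fin.png

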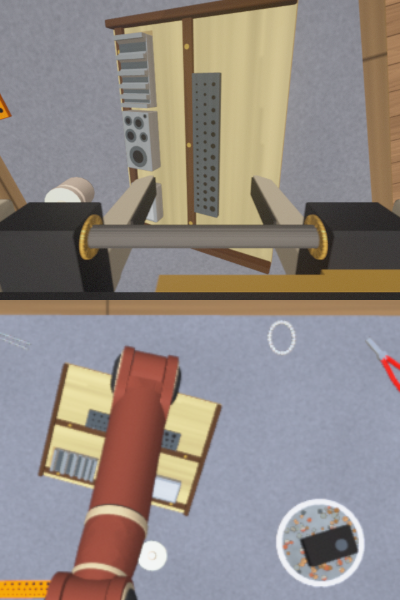

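```bash
python3 -c "
from rig import r
print(r.close_job(), r.read_state()['time_s'])"
```

```text
the job is handed in; nothing more can be done
the job is handed in; nothing more can be done
```

Both tools are back on the rack, and I handed the job in after about 29 s of the 64 s allowed. The swage block is in the empty +y place on the lower ledge and the drawplate is on the upper ledge. I lowered each until its upper edge touched the board, eased the grip so it tilted down gently, then pushed it against its cleat until the force rose to about 5 N.

**Last checks, from the wrist camera's depth in the slope frame:**

| | x span (mm) | top height (mm) | gap to cleat |
|---|---|---|---|
| Swage block | about 0 to 45 | 22.3 | about 0 mm |
| Drawplate | about 104.5 to 139.7 | 7.6 | within 1 mm, even along its length |

- **Position along the ledge:** the drawplate is near mid-width, and the swage block is centred at about y = 95 mm.
- **Robot:** the gripper had lifted clear and was touching nothing.
- **Pan, jar and stored blocks:** the pan's pixels are unchanged. The arm hid part of the jar and the stored blocks in the last top picture, so the before/after comparison there proves nothing. By eye they look undisturbed, and the doming block still lies along its cleat.

**What failed or disagreed:**
- **Fingertip offset:** the fingertips sit about 21 mm behind the reported TCP, not 8 mm ahead as stated. Because of this my first two grasps closed above the swage block without touching it. I corrected it from the depth images and confirmed it with a light touch on the bench.
- **Rack position:** the top and side cameras disagreed by about 10 mm on where the rack lies along y. I used the top and wrist views, and contact heights matched those.

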